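Click the roller-lever door switch of a chilled food case

ROBOT

A 7-joint arm with a two-finger parallel gripper is mounted at the origin on the work surface. World frame = base frame: x ahead of the robot, y to its left, z up, the work surface at z = 0. Lengths are in m, angles in rad, forces in N, time in s.
With the tool pointing down it reaches from about 0.4 to 0.9 m from the base axis. Payload 5.5 kg.
Tool frame: the origin (TCP) lies at the very end of the fingers, on their centre line; the grasp point (between the pads) lies 19 mm behind it; z points along the fingers, y is the direction in which the jaws open and shut (so a half turn about z gives the same grasp; the last joint's range is limited). The gripper opens to 92 mm and grips with 3 to 60 N. Pads are 19 mm wide; open, the fingers measure 130 mm over their backs; the gripper's body (75 mm by 190 mm) begins 47 mm behind the grasp point.
Start: joints at [-0.859, 0.501, -0.427, 1.55, 0.221, 1.138, -0.21], TCP at [0.282, 0.586, 0.227] pointing down, gripper open.
Joint ranges: [-2.88, 2.88], [-0.31, 2.03], [-1.54, 1.56], [0.2, 2.42], [-1.41, 4.55], [0.19, 2.02], [-2.57, 2.57]. Speed limits (rad/s): [2.57, 2.57, 3.14, 3.14, 3.14, 3.14, 3.14].

INTERFACE

Orientations are given as a unit quaternion [x, y, z, w].
In Python, from plant import readout, cams, workorder gives the robot as it stands.
- The arm moves only by the tool move_arm, never from a script. Its argument "motion" is a list of rows, each a list of 7 numbers: the gripper command: -1 is fully open, 1 is shut, values between are in proportion, then the shift along the world's x, y, z in cm, then the turn, a rotation vector about the world's x, y, z in rad. A call has 1 to 12 rows; each row shifts and turns the commanded pose from where the row before left it; what a row does not reach is not made up. A row lasts 1/10 s, in which the tool goes at most 50 mm and 8.59 degrees, less where a joint would pass 70% of its speed; a pose out of reach is approached as far as the arm can. A call with a gripper value outside its range is refused whole. The fingers move at their own pace and stop on an object; the grip force is fixed at half the most. Time passes only in rows, so rows that do not move let the fingers close. It gives the time, the measured TCP pose, the force and the opening at its end, in the units of the state.
- readout.state(): the state, without advancing time (a new reading comes with each control period).
- cams.camera(name): name is "scene" or "side" or "wrist"; returns the picture (420x560x3 uint8, blue, green, red); there is no depth.
- cams.camera_params(name): a dict with "fx", "fy", "cx", "cy" (pixels), "rvec" (rotation vector, rad) and "tvec" (3), from world to camera coordinates, as OpenCV has them. Camera axes: x right, y down, z forward; pixel columns grow to the right and rows downward; lengths in m; the calibration is good to about 2 mm. A picture is of the moment at which its call begins: read the wrist's pose just before it. camera_params takes no time and is no camera call; for the wrist camera it gives the pose at the moment of the call.
- workorder.close_job(): hands the job in, once; it reports no verdict.
Trained networks look in the newest picture that a camera, given by its name, has taken for a name from the list of things; names that differ only in an ending like _2 or _b are one class to them, and where a whole thing is asked for, a point or a joint stands for the part that bears it (a point fixed in the world has none). Each returns a list of dicts, best first, with "conf" (0 to 1); they miss things now and then, are a little off and sometimes report something else, mostly with a low value. They report only what shows in the picture. A call takes as long as a camera call.
- cams.outline_of(camera, thing): "region" (420x560 bool, what is visible of it) and "point" ([column, row] in pixels, amid what is visible of it).
The state is a dict: "time": time; "joint_positions": joint angles; "qvel": joint speeds; "tau": joint torques, N m; "tool_pos": TCP position; "ee_rot": TCP orientation; "ft_force": force on the tool from outside, world axes, zero at the start; "torque": the same for the moment, N m; "gripper_width": opening from 0.0 (shut) to 1.0 (fully open).
Only numpy, scipy, OpenCV 4.12 (cv2) and the standard library are available. Lean on these libraries where they do the work, as an engineer would, in place of code of your own. Each camera call takes 0.05 s, during which the arm holds its last target.

TASK

The door switches of a chilled food case are mounted on a plate on the counter for checking. Find the one whose lever carries a roller, press its roller down from above just until the switch clicks, without pushing it on into its overtravel, hold it there for about a second, then let it spring back up. Do not operate the other two switches on the plate.

Things in the scene. Friction and masses are not known exactly. Their poses are not given: they have to be found in the camera images.
- roller (a point): Centre of the white roller, 28 mm dia., 20 mm wide, at the raised free end of a steel lever on a black switch housing 84x40x36 mm. At rest it is 88 mm above the counter; its top is 14 mm higher. Frame at rest: z up, x level from lever pivot to roller (pivot 70 mm behind, 26 mm lower). Three housings stand in a row, any order, about 115 mm apart, on a fixed aluminium plate 130x380x8 mm.
- roller_lever (a joint): Angle of the lever with the roller, rad: 0 at rest, grows as the roller is pressed down. Clicks at 0.12 (roller 9 mm down; no sound or jump in force); beyond 0.30 (22 mm down) is overtravel, which spoils it; mid-range is 15 mm down. A spring returns it: push at the roller 1.7 N to start, 3.6 N at the click, 5 N at 0.20, 6.4 N at 0.30.
- blade_lever (a joint): Bystander switch in the same housing: angle of its plain lever, rad, a bare steel strip 78 mm long, 20 mm wide, no roller, its end 89 mm above the counter. 0 at rest, grows when pressed; operated above 0.10.
- plunger_pin (a joint): Bystander switch in the same housing, no lever: travel (m) of a white upright pin, 18 mm dia., in a steel collar, pin top 76 mm above the counter. 0 at rest, grows when pressed; operated above 0.004. Also near the plate: a meal bowl, a meal tray and a screwdriver, all lower than 60 mm.

How it is judged:
On the way:
1. the roller lever is pressed past its click (0.12 rad) and not into overtravel (0.30 rad), and held for 0.5 s (value of joint roller_lever between 0.12 and 0.3 rad), for 0.5 s.
At the end, for the whole second after the job is handed in: The roller lever has been held clicked (between 0.12 and 0.30 rad) for at least 0.5 s and has sprung back to rest (within 0.04 rad); the plain lever is within 0.10 rad and the pin within 4 mm of rest (value of joint roller_lever below 0.04 rad and value of joint blade_lever below 0.1 rad and value of joint plunger_pin below 0.004 m); the robot touches nothing.
It fails at once if the roller lever is pushed into overtravel (beyond 0.30 rad) (value of joint roller_lever above 0.3 rad).
It fails at once if the switch with the plain lever is operated (beyond 0.10 rad) (value of joint blade_lever above 0.1 rad).
It fails at once if the plunger switch is operated (beyond 4 mm) (value of joint plunger_pin above 0.004 m).
It also fails if it takes over 32 s, if anything falls off the work surface, if the arm or the gripper's body presses on something with over 40 N, if the wrist force passes 120 N, or if a joint passes its speed limit or range.

## Working session

There is one attempt and no reset: what is moved stays moved. The work goes in short steps, Python scripts to look and compute and a tool call to move; the robot and the scene stay as the last step left them, time stands still between calls to the robot, and variables do not carry over. Pictures are saved under pics/ and viewed, and the job is handed in when it is done.

Besides the shell and the picture viewer there is one more tool, called after "Emit:" as name(argument=value, ...), one argument or row to a line, values as JSON. move_arm: Moves the arm, as the interface text tells. Its arguments: {"type":"object","properties":{"motion":{"type":"array","items":{"type":"array","items":{"type":"number"}}}},"required":["motion"]}

```bash
mkdir -p pics; ls; python3 - <<'E'
from plant import readout, cams
import cv2,numpy as np
s=readout.state(); print(s)
for c in ("scene","side"):
    im=cams.camera(c); cv2.imwrite(f"pics/{c}0.png",im)
    r=cams.outline_of(c,"roller")
    for d in r: print(c,d["conf"],d["point"],d["region"].sum())
    print(cams.camera_params(c))
E
```

```text
pics
{'time': 0.0, 'joint_positions': array([-0.85878632,  0.50186575, -0.42677934,  1.55141528,  0.22080618,
        1.13829576, -0.21028573]), 'qvel': array([-5.48894005e-04,  2.23223081e-03, -1.11534577e-03, -6.89850756e-06,
       -7.62487093e-04, -2.89877448e-04,  5.64605927e-04]), 'tau': array([-1.67891608e-04, -5.66587579e+01, -5.81640065e+00, -2.79109436e+01,
       -6.86744065e-02,  3.08135978e-02,  1.96540077e-04]), 'tool_pos': array([0.28178229, 0.58498768, 0.22568053]), 'ee_rot': array([ 2.22499696e-01,  9.74932283e-01, -9.32061158e-04, -2.45867418e-04]), 'ft_force': array([ 0.11410455, -0.64163347,  0.06464397]), 'torque': array([ 0.03064033, -0.02759194,  0.02452697]), 'gripper_width': 0.999040612215467}
scene 0.8 [340.3, 297.2] 902
{'fx': 399.202317966451, 'fy': 399.202317966451, 'cx': 277.10107315721785, 'cy': 209.05643064605326, 'rvec': array([ 0.88404437,  2.5086178 , -1.0908967 ]), 'tvec': array([ 0.38719941, -0.18852816,  1.00462726])}
side 0.92 [215.1, 276.6] 977
{'fx': 439.63154075691847, 'fy': 439.63154075691847, 'cx': 283.51202497151877, 'cy': 202.735830960906, 'rvec': array([ 0.77358204, -2.59682101,  1.1345644 ]), 'tvec': array([0.50980831, 0.2496568 , 0.61747915])}
```

View pics/scene0.png

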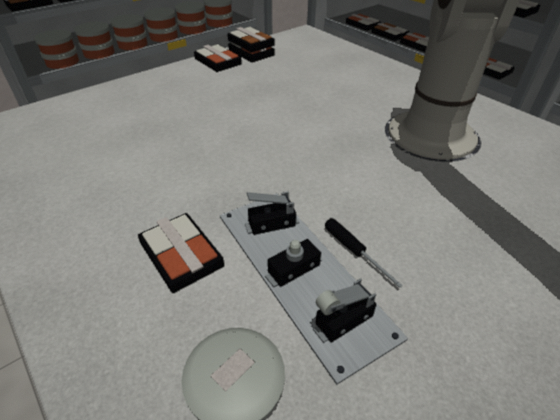

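View pics/side0.png

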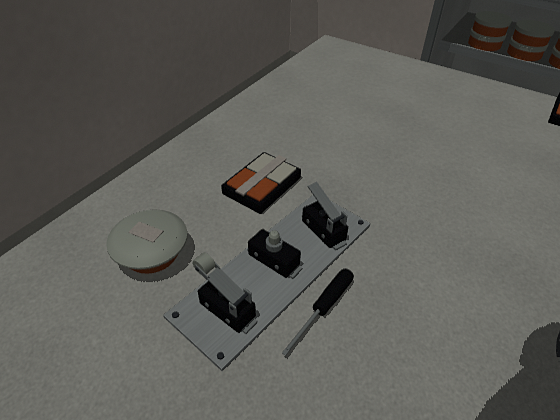

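The roller switch is the one nearest the scene camera, with its roller at about (327,301) in scene and (206,264) in side. Next I'll zoom in.

```bash
python3 - <<'E'
import cv2,numpy as np
a=cv2.imread("pics/scene0.png")[270:350,290:390]; b=cv2.imread("pics/side0.png")[240:340,180:280]
a=cv2.resize(a,(400,320),interpolation=cv2.INTER_CUBIC); b=cv2.resize(b,(400,400),interpolation=cv2.INTER_CUBIC)
o=np.zeros((400,800,3),np.uint8);o[:320,:400]=a;o[:,400:]=b
cv2.imwrite("pics/crop0.png",o)
E
```

```text
(no output)
```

View pics/crop0.png

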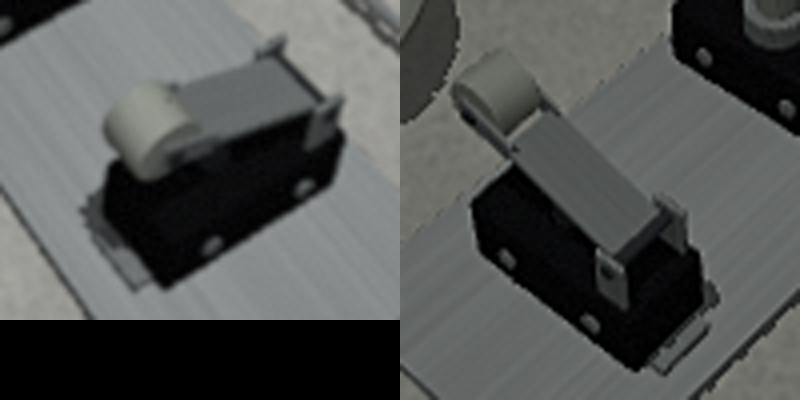

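```bash
cat > h.py <<'E'
from plant import cams
import cv2,numpy as np
def P(c):
    p=cams.camera_params(c);R,_=cv2.Rodrigues(np.array(p["rvec"]))
    K=np.array([[p["fx"],0,p["cx"]],[0,p["fy"],p["cy"]],[0,0,1]]);return K,R,np.array(p["tvec"])
def ray(c,uv,z):
    K,R,t=P(c);d=R.T@np.linalg.inv(K)@np.array([*uv,1.]);o=-R.T@t;return o+d*(z-o[2])/d[2]
def tri(a,b,ca="scene",cb="side"):
    M=[K@np.c_[R,t] for K,R,t in (P(ca),P(cb))]
    X=cv2.triangulatePoints(M[0],M[1],np.array(a,float).reshape(2,1),np.array(b,float).reshape(2,1));return (X[:3]/X[3]).ravel()
E
python3 - <<'E'
from h import *
np.set_printoptions(precision=4,suppress=True)
print("roller",tri((328,302.5),(204.2,262.5)),ray("scene",(328,302.5),.088),ray("side",(204.2,262.5),.088))
print("pivot",tri((365,290.5),(240.5,301)),ray("scene",(365,290.5),.062),ray("side",(240.5,301),.062))
# plate corners at z=.008 scene
for uv in [(222,213),(339,381),(405,338)]: print(ray("scene",uv,.008))
for uv in [(165,317),(223,366),(369,222)]: print(ray("side",uv,.008))
for n in ("blade_lever","plunger_pin"):
    d=[cams.outline_of(c,n)[0] for c in ("scene","side")]
    print(n,[x["conf"] for x in d],d[0]["point"],d[1]["point"],tri(d[0]["point"],d[1]["point"]))
E
```

```text
roller [0.5971 0.2321 0.0893] [0.5969 0.2331 0.088 ] [0.5981 0.23   0.088 ]
pivot [0.526  0.2406 0.0616] [0.5264 0.241  0.062 ] [0.5258 0.2405 0.062 ]
[ 0.5718 -0.0793  0.008 ]
[0.6295 0.2979 0.008 ]
[0.5085 0.3139 0.008 ]
[0.6278 0.2982 0.008 ]
[0.5062 0.3113 0.008 ]
[ 0.4542 -0.06    0.008 ]
blade_lever [0.63, 0.85] [264.6, 200.9] [325.7, 199.9] [ 0.5236 -0.005   0.0679]
plunger_pin [0.68, 0.49] [292.8, 243.8] [275.2, 238.8] [0.5509 0.11   0.0622]
```

Emit:
move_arm(
  motion=[
    [1,2.65,-2.95,0,0,0,0.026],
    [1,2.65,-2.95,0,0,0,0.026],
    [1,2.65,-2.95,0,0,0,0.026],
    [1,2.65,-2.95,0,0,0,0.026],
    [1,2.65,-2.95,0,0,0,0.026],
    [1,2.65,-2.95,0,0,0,0.026],
    [1,2.65,-2.95,0,0,0,0.026],
    [1,2.65,-2.95,0,0,0,0.026],
    [1,2.65,-2.95,0,0,0,0.026],
    [1,2.65,-2.95,0,0,0,0.026],
    [1,2.65,-2.95,0,0,0,0.026],
    [1,2.65,-2.95,0,0,0,0.026],
  ],
)

```text
time: 1.6
tool_pos: [0.601, 0.2303, 0.2269]
ee_rot: [0.068, 0.998, 0.0, 0.0]
ft_force: [-0.1, 0.3, 0.7]
gripper_width: 0.02
```

Emit:
move_arm(
  motion=[
    [1,0,0,-2,0,0,0],
    [1,0,0,-2,0,0,0],
    [1,0,0,-2,0,0,0],
    [1,0,0,-2,0,0,0],
    [1,0,0,0,0,0,0],
    [1,0,0,0,0,0,0],
  ],
)

```text
time: 2.2
tool_pos: [0.5999, 0.2317, 0.1468]
ee_rot: [0.068, 0.998, -0.0, -0.0]
ft_force: [-0.4, -0.2, 0.2]
gripper_width: 0.008
```

```bash
python3 - <<'E'
from h import *
from plant import readout
a=cams.camera("scene");b=cams.camera("side");w=cams.camera("wrist")
s=readout.state();print(s["tool_pos"],s["ft_force"])
cv2.imwrite("pics/c1.png",np.hstack([cv2.resize(a[200:350,230:430],(400,300)),cv2.resize(b[170:320,130:330],(400,300))]))
cv2.imwrite("pics/w1.png",w)
E
```

```text
[0.60094048 0.23214671 0.14830441] [-0.83989613 -0.0282141  -0.07574188]
```

View pics/c1.png

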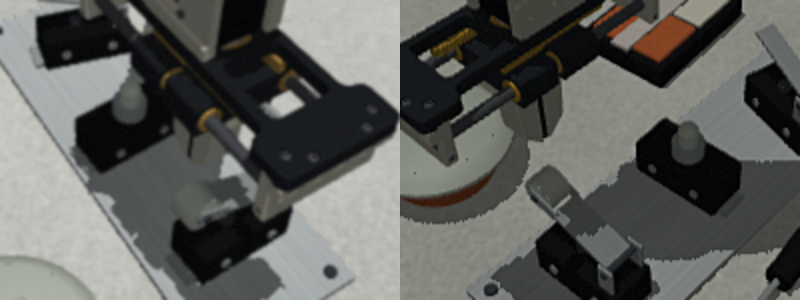

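View pics/w1.png

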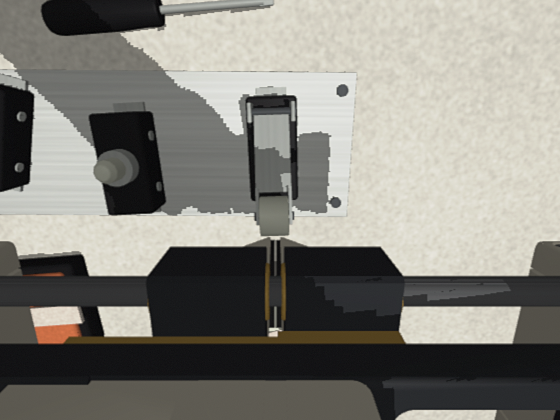

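```bash
python3 - <<'E'
from h import *
for v in (195,215,235): print(v,ray("wrist",(274,v),.088),ray("wrist",(274,v),.102))
K,R,t=P("wrist");print(-R.T@t)
E
```

```text
195 [0.58350762 0.23517621 0.088     ] [0.57992507 0.23568775 0.102     ]
215 [0.59784848 0.23318223 0.088     ] [0.5933435  0.23382203 0.102     ]
235 [0.61270826 0.23111609 0.088     ] [0.60724748 0.23188879 0.102     ]
[0.52781018 0.24312916 0.30565618]
```

The wrist view gives the roller at (0.598, 0.233), which agrees with the other two cameras. Next is the descent to just above contact.

Emit:
move_arm(
  motion=[
    [1,0,0,-1.5,0,0,0],
    [1,0,0,-1.5,0,0,0],
    [1,0,0,-1.0,0,0,0],
    [1,0,0,0,0,0,0],
    [1,0,0,0,0,0,0],
  ],
)

```text
time: 2.85
tool_pos: [0.5996, 0.2316, 0.1059]
ee_rot: [0.068, 0.998, -0.0, -0.001]
ft_force: [0.5, 0.3, -0.3]
gripper_width: 0.01
```

Emit:
move_arm(
  motion=[
    [1,0,0,-0.4,0,0,0],
    [1,0,0,-0.4,0,0,0],
    [1,0,0,-0.3,0,0,0],
    [1,0,0,0,0,0,0],
    [1,0,0,0,0,0,0],
    [1,0,0,0,0,0,0],
  ],
)

```text
time: 3.45
tool_pos: [0.6002, 0.2319, 0.0961]
ee_rot: [0.068, 0.998, 0.0, 0.0]
ft_force: [0.1, 0.7, 2.9]
gripper_width: 0.006
```

Emit:
move_arm(
  motion=[
    [1,0,0,-0.3,0,0,0],
    [1,0,0,-0.3,0,0,0],
    [1,0,0,-0.2,0,0,0],
    [1,0,0,0,0,0,0],
    [1,0,0,0,0,0,0],
  ],
)

```text
time: 3.95
tool_pos: [0.6, 0.2319, 0.0878]
ee_rot: [0.068, 0.998, 0.0, -0.0]
ft_force: [-0.3, 0.5, 4.1]
gripper_width: 0.003
```

```bash
python3 - <<'E'
from h import *
from plant import readout
F=[];Z=[]
for i in range(5):
    b=cams.camera("side" if i%2 else "scene");s=readout.state();F.append(s["ft_force"]);Z.append(s["tool_pos"][2])
    cv2.imwrite(f"pics/p{i%2}.png",cv2.resize(b[200:350,130:430],(600,300)))
print(np.mean(F,0),np.mean(Z),np.std(F,0))
E
```

```text
[-0.01487457  1.92690326  4.81547972] 0.08788281475548743 [0.45839235 0.41048356 0.57065811]
```

View pics/p1.png

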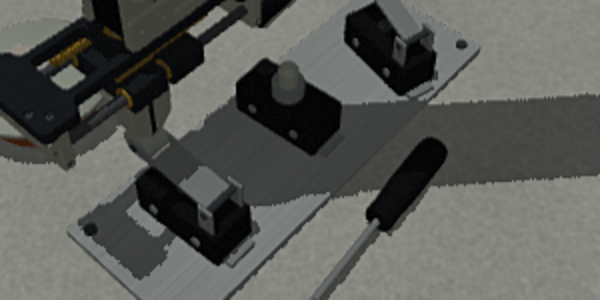

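The wrist force averages 4.8 N vertical and the roller is about 14 mm down, so the angle is about 0.19 rad, mid-range. I'll hold here, then release.

Emit:
move_arm(
  motion=[
    [1,0,0,0,0,0,0],
    [1,0,0,0,0,0,0],
    [1,0,0,0,0,0,0],
    [1,0,0,0,0,0,0],
    [1,0,0,0,0,0,0],
    [1,0,0,0,0,0,0],
    [1,0,0,0,0,0,0],
    [1,0,0,0,0,0,0],
  ],
)

```text
time: 5.0
tool_pos: [0.6, 0.2318, 0.0877]
ee_rot: [0.068, 0.998, 0.0, 0.0]
ft_force: [0.7, 2.5, 4.3]
gripper_width: 0.005
```

Emit:
move_arm(
  motion=[
    [1,0,0,0.5,0,0,0],
    [1,0,0,0.5,0,0,0],
    [1,0,0,0.5,0,0,0],
    [1,0,0,1,0,0,0],
    [1,0,0,2,0,0,0],
    [1,0,0,3,0,0,0],
    [1,0,0,3,0,0,0],
    [1,0,0,0,0,0,0],
    [1,0,0,0,0,0,0],
    [1,0,0,0,0,0,0],
  ],
)

```text
time: 6.0
tool_pos: [0.5992, 0.2305, 0.1917]
ee_rot: [0.069, 0.998, -0.001, -0.001]
ft_force: [-0.3, 0.4, -0.8]
gripper_width: 0.006
```

```bash
python3 - <<'E'
from h import *
from plant import readout
b=cams.camera("side");s=readout.state();print(s["ft_force"],s["tool_pos"],s["time"])
a=cv2.imread("pics/side0.png")
cv2.imwrite("pics/end.png",np.hstack([cv2.resize(x[170:340,150:370],(400,309)) for x in (a,b)]))
E
```

```text
[ 0.16701378 -0.9426411   0.86137649] [0.59903625 0.23064737 0.19128479] 6.05
```

View pics/end.png

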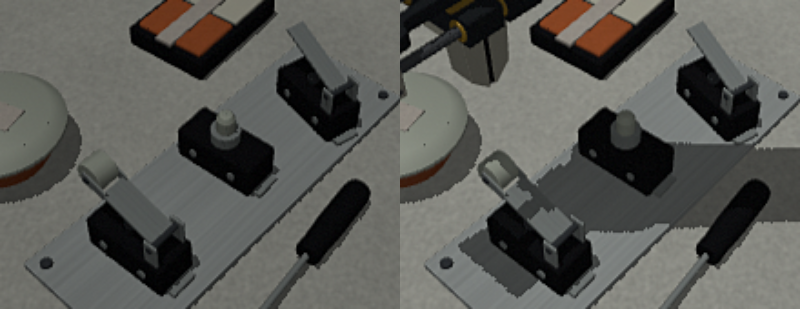

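The roller lever is back at its starting position, the other two switches haven't moved, and the gripper is clear of everything.

```bash
python3 -c "
from plant import workorder
print(workorder.close_job())"
```

```text
the job is handed in; nothing more can be done
None
```

I pressed the roller switch past its click, held it for just over a second, let it spring back, and handed the job in. No verdict was reported. The last reading before hand-in was at 6.05 s of the 32 s allowed.

- **Finding it:** three camera views put the roller at about (0.598, 0.232, 0.088) m. They agreed to within about 3 mm and matched the given height.
- **Press:** I pressed it with the closed fingers to about 14 mm down. The vertical wrist force averaged 4.8 N. Both put the lever at about 0.19 rad, between the click at 0.12 and overtravel at 0.30.
- **After release:** the side picture shows the roller lever back at its starting position and the plain lever and pin where they were. The gripper was about 9 cm above the roller, and wrist force was down to noise (under 1 N on each axis).

**Unexplained reading:** the wrist showed a sideways force of about 2 N along y during the hold. I put it down to friction at the roller. It was gone after release.

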